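# Pack the seasoning carrier for the barbecue

### The job

Pack the wooden seasoning carrier so it can be taken out to the barbecue: swing its wire keeper forward over centre until it rests open, lay the two tall spice jars in the wide deep bay and the short shaker in the narrow shallow bay, each foot-down on its ledge and leaning back against the slats, then swing the keeper back over until it is fully home above their caps. It is glass, so set everything down gently and never let it drop, and leave the mill, the oil, the honey and the garlic where they stand.

Things in the scene. Friction and masses are not known exactly. Their poses are not given: they have to be found in the camera images.
- carrier: Light-wood seasoning carrier, fixed, standing on the chopping board (board top at z = 0.033) that bridges the two cold left burners. Base board 156 x 232 mm, its top 19 mm above the origin. Origin: centre of its underside; x: away from its front, y: to its left seen from the robot, z: up.
- cradle: Reclined part of the carrier, leaning 35 degrees back from vertical, away from the carrier's front. Origin: on the deep bay's ledge at mid-width; z: up along the leaning jars, x: into the back slats (slat faces at x = 22.5 mm, slats up to z = 63), y: along the ledge to the left. Side cheeks and divider (8 mm thick) reach x = -20 and z = 38 mm.
- deep_bay (a point): Middle of the deep, wider, right-hand bay on its ledge, where jar axes come: cradle frame (0, -39, 0) mm, axes of the cradle. 130 mm wide inside, for two jars 72 mm apart (y = -36 and +36 mm from here). A 106 mm jar in it ends just below the shut keeper.
- shallow_bay (a point): Middle of the shallow, narrower, left-hand bay on its raised ledge, where the shaker's axis comes: cradle frame (0, 69, 16) mm, axes of the cradle. 70 mm wide inside. A 90 mm shaker in it ends just below the shut keeper; a tall jar would stand in the keeper's way.
- keeper (a joint): Swing of the wire keeper, rad: 0 = fully home (leaning back, its cross bar 3 mm above the caps of packed jars), 1.59 = open (leaning 50 degrees forward, on its stop). Upright, the centre, is at 0.72; its own weight carries it down to either side. Axis: the cradle's y axis through keeper_hinge.
- keeper_hinge (a point): Middle of the keeper's hinge axis: cradle frame (-10, 0, 20) mm. The wire arms run along both outer sides of the carrier.
- keeper_knob (a point): Centre of the 24 mm wooden ball knob at the middle of the keeper's 241 mm wide cross bar, 125 mm from the hinge axis; the 6 mm cross bar lies 31 mm nearer the hinge. Can be pinched from above with the fingers closing along the hinge axis; the ball turns in the grip.
- jar_a: Spice jar: clear glass cylinder with a red screw cap, 45 mm in diameter (glass 42, cap 45 over the top 21 mm), 106 mm tall, 0.11 kg, told from the shaker by its greater height and flat wide cap. Origin: centre of its underside; z: up its axis to the cap. Starts upright on the wooden counter left of the range (top at z = -0.007).
- jar_b: Spice jar: clear glass cylinder with a red screw cap, 45 mm in diameter (glass 42, cap 45 over the top 21 mm), 106 mm tall, 0.11 kg, told from the shaker by its greater height and flat wide cap. Origin: centre of its underside; z: up its axis to the cap. Starts upright on the wooden counter left of the range (top at z = -0.007).
- shaker: Salt shaker: clear glass with a grey perforated metal cap, 90 mm tall, 43 mm wide at z = 30 mm and narrowing upwards; the cap has a straight 34 mm wide collar from z = 66 to 78 mm (the place to grip; the glass below it is a slippery cone) and a dome above, 0.10 kg. Origin: centre of its underside; z: up its axis. Starts upright on the wooden counter left of the range (top at z = -0.007).
- pepper: Bystander: wooden pepper mill, 58 mm in diameter, 170 mm tall, upright on the range top; origin: centre of its underside.
- oil: Bystander: dark green oil bottle, 61 mm in diameter, 268 mm tall, upright on the left counter; origin: centre of its underside.
- honey: Bystander: squat glass honey jar with a dark lid, 64 mm in diameter, 99 mm tall, upright on the range top; origin: centre of its underside.
- garlic: Bystander: garlic bulb, 60 mm wide, 58 mm tall, on the left counter; origin: centre of its underside.
Not all that is in view belongs to the job. Leave any blue look-alike of the jar_b alone.

How it is judged:
By the outcome, as a careful person would: the job done as asked, in the order asked, and still so for the second after the job is handed in, with the robot touching nothing.
It also fails if it takes over 72 s, if anything falls off the work surface, if the arm or the gripper's body presses on something with over 40 N, if the wrist force passes 120 N, or if a joint passes its speed limit or range.

### The arm

A 6-joint arm with a two-finger parallel gripper is mounted at the origin on a cart in front of the work surface, level with it; the furniture and walls round the work are solid. World frame = base frame: x ahead of the robot, y to its left, z up, the work surface at z = 0. Lengths are in mm, angles in degrees, forces in N, time in s.
With the tool pointing down it reaches from about 300 to 850 mm from the base axis. Payload 4.2 kg.
Tool frame: the origin (TCP) lies midway between the tips of the shut fingers; the grasp point (between the pads) lies 19 mm behind it; z points along the fingers, y is the line along which they close (so a half turn about z gives the same grasp; the last joint's range is limited). The gripper opens to 91 mm and grips with 3 to 60 N. Pads are 32 mm wide; open, the fingers measure 118 mm over their backs; the gripper's body (76 mm by 178 mm) begins 60 mm behind the grasp point.
Start: joints at [-67.953, 18.312, 89.639, -0, 72.044, -1.146], TCP at [226.46, -528.544, 213.976] pointing down, gripper open.
Joint ranges: [-177.97, 177.97], [-48.28, 115.42], [12.27, 149.76], [-77.06, 257.06], [2.81, 150.46], [-146.56, 146.56]. Speed limits (degrees/s): [147.25, 147.25, 180, 180, 180, 180].

### API

Orientations are given as [roll, pitch, yaw] about the fixed x, y, z axes, in that order (R = Rz(yaw) Ry(pitch) Rx(roll)).
In Python, from workcell import env gives the robot as it stands.
- The arm moves only by the tool send_rows, never from a script. Its argument "steps" is a list that holds one entry, the list of rows, each a list of 5 numbers: the shift along the tool's x, y, z scaled (see below), then the turn about the tool's z scaled (see below), then the opening, from 0 (shut) to 1 (fully open). In form: [[[dx, dy, dz, yaw, fingers], ...]]. A call has 1 to 5 rows; each row shifts and turns the commanded pose from where the row before left it, along the tool's axes as they then stand; what a row does not reach is not made up. The controller multiplies each number of a shift by 0.04 m and each number of a turn by 0.12 rad. A row lasts 1/12 s, in which the tool goes at most 41.7 mm and 7.16 degrees, less where a joint would pass 70% of its speed; a pose out of reach is approached as far as the arm can. A call with a number of a shift or a turn outside -1 to 1 is refused whole. A call with a gripper value outside its range is refused whole. The fingers move at their own pace and stop on an object; "squeeze" is the grip in N (left out, the last holds). Time passes only in rows, so rows that do not move let the fingers close. It gives the time, the measured TCP pose, the force, the opening and the grip force at its end, in the units of the state.
- env.state(): the state, without advancing time (a new reading comes with each control period).
- env.grab_frame(name): name is "scene" or "top" or "wrist"; returns a dict with "pixels" (480x640x3 uint8, red, green, blue), "depth" (480x640 float32, mm along the optical axis (not along the pixel's ray), 0 where there is no reading), "intrinsics" (3x3 intrinsics, pixels), "dist" ([k1, k2, p1, p2, k3] as OpenCV has them; the pictures are not rectified), "cam_to_world" (4x4, takes a point from camera to world coordinates). Camera axes: x right, y down, z forward; pixel columns grow to the right and rows downward; lengths in mm; the calibration is good to about 2 mm. A picture is of the moment at which its call begins.
- env.job_done(): hands the job in; it is judged then, once.
The state is a dict: "time_s": time; "qpos": joint angles; "qvel": joint speeds; "effort": joint torques, N m; "ee_pos": TCP position; "ee_rot": TCP orientation; "force": force on the tool from outside, world axes, zero at the start; "torque": the same for the moment, N m; "gripper_width": finger opening in mm; "gripper_force": force on a finger pad.
Only numpy, scipy, OpenCV 4.12 (cv2) and the standard library are available. Lean on these libraries where they do the work, as an engineer would, in place of code of your own. Each camera call takes 0.05 s, during which the arm holds its last target. There are 200 camera calls.

## Working session

There is one attempt and no reset: what is moved stays moved. The work goes in short steps, Python scripts to look and compute and a tool call to move; the robot and the scene stay as the last step left them, time stands still between calls to the robot, and variables do not carry over. Pictures are saved under pics/ and viewed, at most 10 in all, crops included, and the job is handed in when it is done.

Besides the shell and the picture viewer there is one more tool, called after "Request:" as name([rows], argument=value, ...), one row to a line, values as JSON. send_rows: Moves the arm, as the interface text tells. Shifts and turns lie within -1 to 1; 1 stands for 0.04 m of shift or 0.12 rad of turn. Its arguments: {"type":"object","properties":{"steps":{"type":"array"},"squeeze":{"type":"number"}},"required":["steps"]}

```bash
ls; mkdir -p pics; cat > h.py <<'E'
import numpy as np, cv2
from workcell import env
def pix2w(f,u,v,d=None,z=None):
    K=np.array(f["intrinsics"]);D=np.array(f["dist"]);T=np.array(f["cam_to_world"])
    n=cv2.undistortPoints(np.array([[[u,v]]],float),K,D)[0,0]
    r=np.array([n[0],n[1],1.])
    if z is not None:
        R=T[:3,:3]@r; s=(z-T[2,3])/R[2]; return T[:3,3]+s*R
    if d is None:
        p=f["depth"][int(v)-1:int(v)+2,int(u)-1:int(u)+2]; p=p[p>0]; d=np.median(p)
    return (T@np.append(r*d,1))[:3]
def w2pix(f,P):
    T=np.linalg.inv(np.array(f["cam_to_world"]))
    P=np.atleast_2d(P)
    p=cv2.projectPoints((P@T[:3,:3].T+T[:3,3]).astype(float),np.zeros(3),np.zeros(3),np.array(f["intrinsics"]),np.array(f["dist"]))[0]
    return p[:,0]
E
python3 - <<'E'
from h import *
import pickle
for n in("scene","top"):
    f=env.grab_frame(n); pickle.dump(f,open(n+".pkl","wb")); cv2.imwrite(f"pics/{n}1.png",f["pixels"][:,:,::-1]); print(n,np.array(f["cam_to_world"]).round(2).tolist())
print(env.state())
E
```

```text
pics
scene [[-0.65, -0.44, 0.62, -80.09], [-0.76, 0.38, -0.52, 465.8], [-0.01, -0.81, -0.58, 746.52], [0.0, 0.0, 0.0, 1.0]]
top [[0.36, -0.87, 0.34, 31.87], [-0.93, -0.33, 0.14, -274.53], [-0.01, -0.37, -0.93, 1525.71], [0.0, 0.0, 0.0, 1.0]]
{'time_s': 0.1, 'qpos': array([-6.79531020e+01,  1.83459406e+01,  8.96995059e+01,  6.47978073e-05,
        7.20445780e+01, -1.14736074e+00]), 'qvel': array([ 0.05116355, -0.03292933, -0.19453395, -0.12155667,  0.03878266,
        0.04173083]), 'effort': array([ 1.78527976e-06, -4.13332808e+01, -2.32510614e+01,  7.28712254e-02,
        4.22349398e-02, -6.05233231e-05]), 'ee_pos': array([ 226.27897962, -528.10516619,  213.22417946]), 'ee_rot': array([-1.79909995e+02, -1.86423839e-03,  2.31942373e+01]), 'force': array([ 0.44802552, -0.26297444, -0.89411955]), 'torque': array([-0.00013723, -0.04871369, -0.00601955]), 'gripper_force': 0.0, 'gripper_width': 91.34396678804198}
```

View pics/scene1.png

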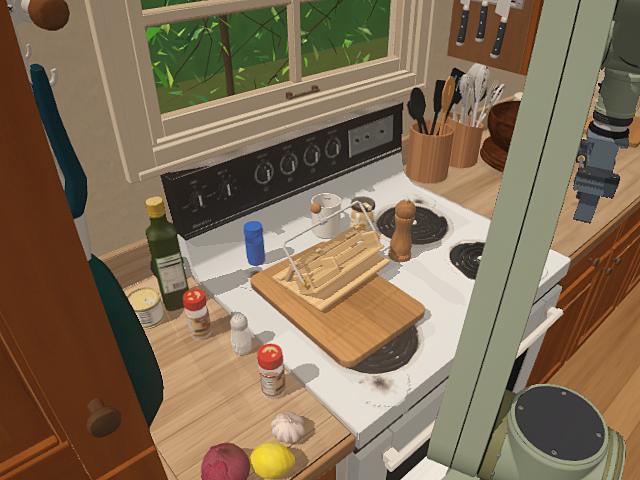

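View pics/top1.png

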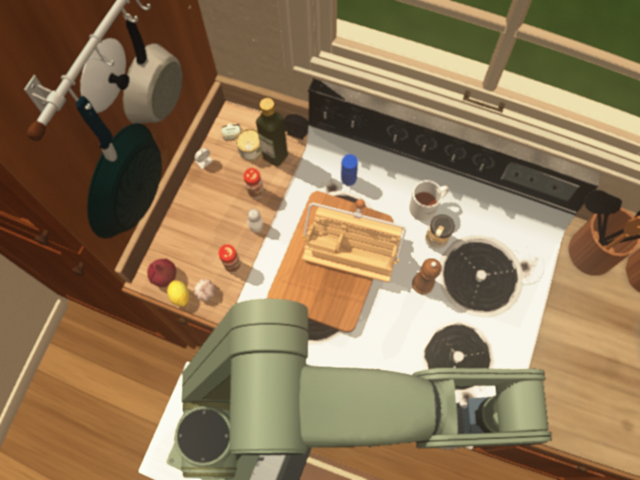

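The pictures show the carrier on the board, at scene (335,265) and top (350,240), with its knob at scene (316,208) and top (358,207). The red-capped jars are at scene (195,312) and (270,370), and the shaker is at (240,333). The blue look-alike is at (255,243).

```bash
python3 - <<'E'
from h import *
import pickle
S=pickle.load(open("scene.pkl","rb"));T=pickle.load(open("top.pkl","rb"))
a=cv2.resize(S["pixels"][190:320,240:400],(800,650),interpolation=cv2.INTER_CUBIC)[:590]
b=cv2.resize(T["pixels"][190:290,290:420],(780,600),interpolation=cv2.INTER_CUBIC)
cv2.imwrite("pics/c1.png",a[:,:,::-1]);cv2.imwrite("pics/c2.png",b[:,:,::-1])
for n,f,l in(("S",S,dict(ja=(195,296),jb=(270,352),sh=(239,318),oil=(155,205),blue=(254,226),knob=(316,208),garlic=(288,425),pep=(405,206),honey=(362,205))),("T",T,dict(ja=(252,173),jb=(228,250),sh=(254,214),oil=(266,106),knob=(358,206),pep=(431,266),honey=(441,222),garlic=(205,285),blue=(349,157)))):
    for k,(u,v) in l.items(): print(n,k,pix2w(f,u,v).round(1))
    # red caps / clouds centroid
    hsv=cv2.cvtColor(f["pixels"],cv2.COLOR_RGB2HSV)
    m=(((hsv[...,0]<6)|(hsv[...,0]>174))&(hsv[...,1]>170)&(hsv[...,2]>110)).astype(np.uint8)
    N,L,st,c=cv2.connectedComponentsWithStats(m)
    for i in range(1,N):
        if st[i,4]>60:
            vs,us=np.where((L==i)&(f["depth"]>0)); P=np.array([pix2w(f,u,v,d=f["depth"][v,u]) for u,v in zip(us,vs)])
            tp=P[P[:,2]>np.percentile(P[:,2],95)-6]
            print("red",c[i].round(),st[i],"top",tp[:,:2].min(0).round(1),tp[:,:2].max(0).round(1),P[:,2].max().round(1))
E
```

```text
S ja [647.  179.1  98.2]
S jb [427.1 152.4  99.9]
S sh [551.4 138.2  82.1]
S oil [760.2 178.6 258.8]
S blue [769.8 -48.4 107.2]
S knob [ 623.9 -119.4  195.2]
S garlic [326.  194.2  35.9]
S pep [ 546.3 -325.4  154.8]
S honey [ 679.3 -318.6  100.3]
red [193. 300.] [183 289  23  22 291] top [628.9 160. ] [671.4 202.4] 101.6
red [268. 357.] [258 344  24  26 358] top [407.1 132.1] [450.2 174.6] 102.9
T ja [655.8 180.8 101.6]
T jb [435.5 151.1 100.2]
T sh [555.5 133.5  83.7]
T oil [768.9 172.5 262.1]
T knob [ 622.5 -124.   196.4]
T pep [ 553.4 -335.8  159.7]
T honey [ 698.7 -327.2  100.8]
T garlic [343.4 185.7  39.8]
T blue [787.3 -43.6 109.1]
red [251. 177.] [244 169  16  16 126] top [632.2 159.8] [667.7 200.1] 107.9
red [227. 253.] [219 245  17  17 158] top [407.1 130.4] [448.1 171.7] 107.5
```

View pics/c1.png

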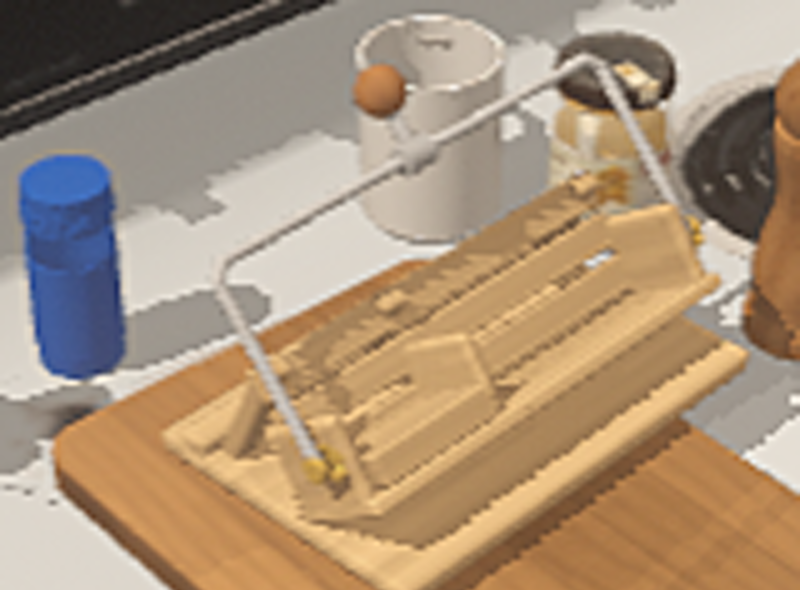

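View pics/c2.png

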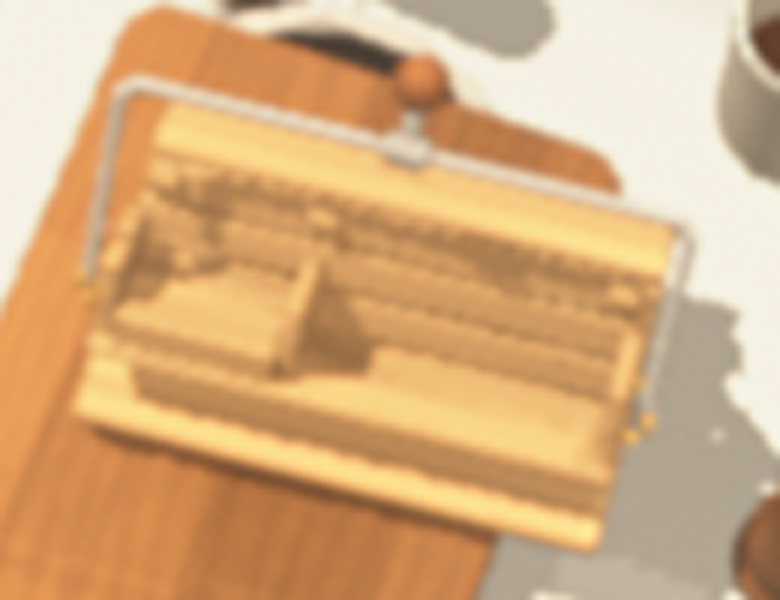

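```bash
cat > fit.py <<'E'
from h import *
import pickle
from scipy.optimize import least_squares
S=pickle.load(open("scene.pkl","rb"));T=pickle.load(open("top.pkl","rb"))
c,s=np.cos(np.radians(35)),np.sin(np.radians(35))
Rc=np.array([[c,0,s],[0,1,0],[-s,0,c]])
def Rz(a): return np.array([[np.cos(a),-np.sin(a),0],[np.sin(a),np.cos(a),0],[0,0,1]])
def model(p):
    x,y,a,cx,cz=p; R=Rz(a); o=np.array([x,y,33.])
    W=lambda q: R@np.array(q,float)+o
    C=lambda q: W(Rc@np.array(q,float)+[cx,0,cz])
    hc=Rc@np.array([-10,0,20.])+[cx,0,cz]; d=np.array([np.sin(.72),0,np.cos(.72)])
    K=lambda L,yy: W(hc+L*d+[0,yy,0])
    return W,C,K
obsS=dict(knob=(380,91),bl=(222,275),br=(592,62),hl=(318,468),hr=(697,232),BL=(165,440),FR=(745,352),FL=(395,593))
obsT=dict(knob=(422,82),bl=(125,88),br=(685,230),hl=(85,285),hr=(640,428),FL=(80,400),FR=(600,540),BL=(165,95),BR=(672,270))
def feats(p):
    W,C,K=model(p)
    return dict(knob=K(125,0),bl=K(94,117.5),br=K(94,-117.5),hl=K(0,118),hr=K(0,-118),BL=W([78,116,19]),BR=W([78,-116,19]),FL=W([-78,116,19]),FR=W([-78,-116,19]))
def res(p,raw=False):
    F=feats(p);o={}
    for n,f,ob,k,off in(("S",S,obsS,5,(240,190)),("T",T,obsT,6,(290,190))):
        for q,uv in ob.items(): o[n+q]=w2pix(f,F[q])[0]-(np.array(uv)/k+off)
    return o if raw else np.concatenate(list(o.values()))
r=least_squares(res,[560,-150,0,0,60],loss="soft_l1",x_scale=[10,10,.1,10,10])
if __name__=="__main__":
    print(r.x.round(3),np.degrees(r.x[2]),r.cost)
    for k,v in res(r.x,True).items(): print(k,v.round(2),end="; ")
    W,C,K=model(r.x)
    print("\nknob",K(125,0).round(1),"hinge",K(0,0).round(1),"jar feet",C([0,-75,0]).round(1),C([0,-3,0]).round(1),"shaker",C([0,69,16]).round(1))
    np.save("fit.npy",r.x)
E
python3 fit.py
```

```text
[ 5.83453e+02 -1.30117e+02  9.00000e-02 -3.86550e+01  3.87050e+01] 5.15378799068035 22.51477075583029
Sknob [0.4  0.54]; Sbl [-1.11 -1.5 ]; Sbr [-0.16 -0.76]; Shl [1.38 0.02]; Shr [-2.12  0.62]; SBL [-2.11 -3.02]; SFR [ 0.83 -1.13]; SFL [ 1.53 -0.66]; Tknob [-0.67  1.32]; Tbl [ 0.1  -0.18]; Tbr [-0.26 -0.02]; Thl [0.49 0.02]; Thr [-1.4  -0.11]; TFL [-2.01  1.85]; TFR [-1.08  1.73]; TBL [ 0.56 -0.49]; TBR [ 0.87 -7.93]; 
knob [ 630.3 -125.9  187.8] hinge [ 548.2 -133.3   93.8] jar feet [ 551.7 -208.3   71.7] [ 545.2 -136.6   71.7] shaker [547.9 -64.   84.8]
```

```bash
cat > chk.py <<'E'
from fit import *
p=np.load("fit.npy")
def cloud(f,p,u0,u1,v0,v1):
    W,C,K=model(p);R=Rz(p[2])@Rc;o=C([0,0,0])
    us,vs=np.meshgrid(np.arange(u0,u1),np.arange(v0,v1));d=f["depth"][vs,us].ravel()
    n=cv2.undistortPoints(np.stack([us.ravel(),vs.ravel()],-1)[:,None].astype(float),f["intrinsics"],f["dist"])[:,0]
    P=np.c_[n*d[:,None],d][d>0];M=np.array(f["cam_to_world"])
    P=P@M[:3,:3].T+M[:3,3]
    return P,(P-o)@R
for n,f,b in(("S",S,(240,400,190,320)),("T",T,(290,420,190,290))):
    P,Q=cloud(f,p,*b); 
    q=lambda m,a:(m.sum(),np.percentile(Q[m,a],[10,50,90]).round(1))
    x,y,z=Q.T
    print(n,"slat x(22.5)",q((abs(y+39)<60)&(z>25)&(z<60)&(x>5)&(x<35),0))
    print(" ledge z(0)",q((abs(y+39)<58)&(x>-15)&(x<14)&(abs(z)<12),2)," shal(16)",q((abs(y-69)<28)&(x>-15)&(x<14)&(abs(z-16)<9),2))
    for yy in(26,34,-104,104): 
        m=(abs(y-yy)<10)&(x>-15)&(x<5)&(z>22)&(z<36); print(" y near",yy,q(m,1) if m.sum()>3 else m.sum())
    hi=(z>70)&(z<125)&(abs(y)<115)&(x<25)&(x>-45); print(" bar",[q((hi)&(abs(np.hypot(x+10,z-20)-94)<15),a) for a in(0,2)])
    B=(P-np.array([p[0],p[1],33]))@Rz(p[2])
    m=(abs(B[:,2]-19)<5)&(abs(B[:,0])<90)&(abs(B[:,1])<125); print(" base top z,x,y",m.sum(),np.median(B[m,2]).round(1),np.percentile(B[m],[1,99],axis=0).round(1).tolist())
    m=(abs(B[:,2])<8)&(B[:,0]<-85)&(abs(B[:,1])<100);print(" board",m.sum(),np.median(B[m,2]))
E
python3 chk.py
```

```text
S slat x(22.5) (np.int64(474), array([23.1, 25.2, 27.4]))
 ledge z(0) (np.int64(126), array([2.4, 2.9, 3.6]))  shal(16) (np.int64(68), array([18.4, 18.9, 19.4]))
 y near 26 (np.int64(38), array([31.8, 34.6, 35.4]))
 y near 34 (np.int64(38), array([31.8, 34.6, 35.4]))
 y near -104 (np.int64(39), array([-106.4, -104.2, -103.2]))
 y near 104 (np.int64(16), array([108.2, 112.8, 113.9]))
 bar [(np.int64(267), array([-3.4, -0.2,  2.4])), (np.int64(267), array([113.3, 116.4, 118.8]))]
 base top z,x,y 1790 18.5 [[-78.9, -110.1, 14.4], [73.1, 116.8, 23.2]]
 board 1982 -1.2156712121293367
T slat x(22.5) (np.int64(475), array([21.1, 25. , 29.2]))
 ledge z(0) (np.int64(285), array([1.6, 3.9, 6.1]))  shal(16) (np.int64(144), array([17.9, 20.4, 22.5]))
 y near 26 (np.int64(7), array([27. , 28.3, 29.4]))
 y near 34 (np.int64(9), array([27. , 28.8, 40.6]))
 y near -104 (np.int64(9), array([-112.6, -109.8, -103.2]))
 y near 104 (np.int64(12), array([100. , 105.2, 109.5]))
 bar [(np.int64(258), array([-5. , -0.2,  3.6])), (np.int64(258), array([114.7, 118.4, 121.7]))]
 base top z,x,y 1315 19.7 [[-78.9, -114.3, 14.3], [75.7, 114.6, 23.9]]
 board 1084 -0.11892375297622948
```

```bash
cat >> h.py <<'E'
def go(x,y,z,yaw=5.15,cur=None,note=""):
    "print tool-axis units from the current TCP to target TCP; returns target"
    st=env.state(); p=np.array(st["ee_pos"]) if cur is None else np.array(cur,float)
    cy=st["ee_rot"][2] if cur is None else yaw
    a=np.radians(yaw); d=np.array([x,y,z])-p
    u=np.array([d@[np.cos(a),np.sin(a),0],d@[np.sin(a),-np.cos(a),0],-d[2]])/40
    dy=(cy-yaw+180)%360-180
    print(note,"units",u.round(2),"yaw",round(np.radians(dy)/.12,2),"F",np.round(st["force"],1),"w",round(st["gripper_width"],1),"t",st["time_s"])
    return [x,y,z]
E
python3 - <<'E'
from fit import *
p=np.load("fit.npy"); p[3]+=3.2; p[4]+=1.3; np.save("fit2.npy",p)
W,C,K=model(p)
print(K(125,0),K(0,0),C([1.5,-75,0]),C([1.5,-3,0]),C([0,69,16]))
for u,v in((125,180),(155,80),(130,270),(180,190),(100,80)): print((u,v),pix2w(T,u,v).round())
k=[631,-125.5]
a=go(226.3,-528,262,note="lift"); b=go(*k,262,cur=a); go(*k,172,cur=b)
E
```

```text
[ 633.49880702 -125.60313588  189.09927758] [ 551.40894516 -133.00714535   95.12356144] [ 556.1031568  -207.88819855   72.14439153] [ 549.63544587 -136.17928198   72.14439153] [551.08409547 -63.75635753  86.1111889 ]
(125, 180) [432. 360. 352.]
(155, 80) [629. 353. 469.]
(130, 270) [308. 391.  38.]
(180, 190) [582. 386.  -5.]
(100, 80) [525. 385. 591.]
lift units [ 0.   -0.   -1.22] yaw 2.62 F [ 0.4 -0.3 -0.9] w 91.3 t 0.1
 units [10.98 -9.11 -0.  ] yaw 0.0 F [ 0.4 -0.3 -0.9] w 91.3 t 0.1
 units [0.   0.   2.25] yaw 0.0 F [ 0.4 -0.3 -0.9] w 91.3 t 0.1
```

Request:
send_rows([
  [[0,0,-0.41,0.87,0.6],[0,0,-0.41,0.87,0.6],[0,0,-0.4,0.88,0.6],[0.73,-0.61,0,0,0.6],[0.73,-0.61,0,0,0.6]],
])

```text
time_s: 0.52
ee_pos: [280.0, -475.3, 263.2]
ee_rot: [179.9, -0.0, 4.9]
force: [-0.5, -0.4, -0.1]
gripper_width: 60.9
gripper_force: 0.0
```

Request:
send_rows([
  [[0.73,-0.61,0,0,0.6],[0.73,-0.61,0,0,0.6],[0.73,-0.61,0,0,0.6],[0.73,-0.61,0,0,0.6],[0.73,-0.61,0,0,0.6]],
])

```text
time_s: 0.93
ee_pos: [415.4, -338.3, 262.4]
ee_rot: [-180.0, 0.0, 5.2]
force: [0.8, -0.5, -0.1]
gripper_width: 54.7
gripper_force: 0.0
```

Request:
send_rows([
  [[0.73,-0.61,0,0,0.6],[0.73,-0.61,0,0,0.6],[0.73,-0.61,0,0,0.6],[0.73,-0.61,0,0,0.6],[0.73,-0.61,0,0,0.6]],
])

```text
time_s: 1.35
ee_pos: [549.8, -203.6, 262.4]
ee_rot: [-180.0, 0.0, 5.2]
force: [1.0, -0.0, 0.0]
gripper_width: 54.9
gripper_force: 0.0
```

Request:
send_rows([
  [[0.7,-0.6,0,0,0.6],[0.7,-0.6,0,0,0.6],[0.5,-0.4,0,0,0.6],[0,0,0,0,0.6],[0,0,0,0,0.6]],
])

```text
time_s: 1.77
ee_pos: [619.2, -133.7, 261.6]
ee_rot: [-180.0, 0.1, 5.3]
force: [-0.4, -0.6, -0.6]
gripper_width: 54.9
gripper_force: 0.0
```

```bash
python3 - <<'E'
from h import *
f=env.grab_frame("wrist"); import pickle; pickle.dump(f,open("w.pkl","wb")); cv2.imwrite("pics/w1.png",f["pixels"][:,:,::-1])
print(w2pix(f,[[631,-125.5,188]])); go(631,-125.5,172)
E
```

```text
[[303.07847988 235.10268569]]
 units [ 0.33 -0.2   2.25] yaw 0.01 F [-0.4  0.4  0.2] w 54.8 t 1.8167
```

View pics/w1.png

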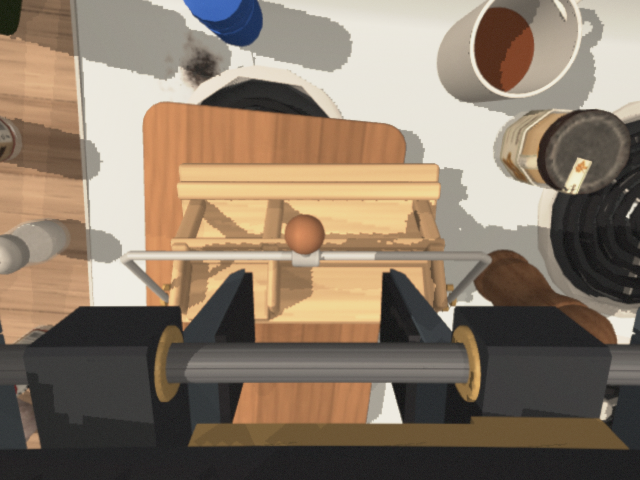

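The wrist view has the knob at (305,234), against a predicted (303,235), so the fit is good. I'll pinch it.

Request:
send_rows([
  [[0.16,-0.1,0.4,0,0.6],[0.17,-0.1,0.5,0,0.6],[0,0,0.6,0,0.6],[0,0,0.5,0,0.6],[0,0,0.25,0,0.6]],
])

```text
time_s: 2.23
ee_pos: [628.8, -126.6, 170.0]
ee_rot: [-179.9, 0.3, 5.1]
force: [-1.1, -0.7, 0.7]
gripper_width: 54.8
gripper_force: 0.0
```

Request:
send_rows([
  [[0,0,0,0,0.6],[0,0,0,0,0],[0,0,0,0,0],[0,0,0,0,0],[0,0,0,0,0]],
], squeeze=15)

```text
time_s: 2.65
ee_pos: [631.9, -125.8, 174.2]
ee_rot: [180.0, -0.1, 5.2]
force: [1.4, -0.0, -0.6]
gripper_width: 31.0
gripper_force: 0.0
```

Request:
send_rows([
  [[0,0,0,0,0],[0,0,0,0,0],[0,0,0,0,0]],
])

```text
time_s: 2.9
ee_pos: [631.7, -125.0, 173.7]
ee_rot: [-180.0, -0.1, 5.2]
force: [0.2, 3.3, 3.2]
gripper_width: 22.7
gripper_force: 15.0
```

Request:
send_rows([
  [[-0.25,0,-0.18,0,0],[-0.25,0,-0.18,0,0],[-0.57,0,-0.25,0,0],[-0.61,0,-0.14,0,0]],
])

```text
time_s: 3.23
ee_pos: [564.0, -131.2, 203.5]
ee_rot: [-180.0, -0.1, 5.2]
force: [-0.4, 1.2, -5.5]
gripper_width: 22.9
gripper_force: 15.0
```

Request:
send_rows([
  [[-0.62,0,-0.01,0,0],[-0.61,0,0.11,0,0],[-0.58,0,0.22,0,0],[-0.52,0,0.34,0,0]],
])

```text
time_s: 3.57
ee_pos: [469.8, -139.8, 176.8]
ee_rot: [180.0, -0.1, 5.2]
force: [3.9, 0.8, -4.8]
gripper_width: 22.7
gripper_force: 15.0
```

Request:
send_rows([
  [[-0.3,0,0.27,0,0],[-0.14,0,0.16,0,0],[0,0,0,0,0],[0,0,0,0,0]],
])

```text
time_s: 3.9
ee_pos: [452.2, -141.4, 159.2]
ee_rot: [-180.0, 0.2, 5.2]
force: [-6.0, 1.2, 3.0]
gripper_width: 22.9
gripper_force: 15.0
```

```bash
python3 - <<'E'
from h import *
a=go(452.2,-141.4,200,note="lift"); b=go(428,152.5,150,cur=a); go(428,152.5,69,cur=b)
E
```

```text
lift units [ 0.   -0.   -1.02] yaw 0.0 F [-6.   1.2  3. ] w 22.9 t 3.9
 units [ 0.06 -7.37  1.25] yaw 0.0 F [-6.   1.2  3. ] w 22.9 t 3.9
 units [0.   0.   2.02] yaw 0.0 F [-6.   1.2  3. ] w 22.9 t 3.9
```

Request:
send_rows([
  [[0,0,0,0,0.8],[0,0,0,0,0.8],[0,0,-0.3,0,0.8],[0,0,-0.7,0,0.8]],
])

```text
time_s: 4.23
ee_pos: [452.6, -141.2, 196.7]
ee_rot: [-179.9, 0.4, 5.2]
force: [0.9, 0.3, -0.8]
gripper_width: 46.4
gripper_force: 0.0
```

Request:
send_rows([
  [[0,-0.6,0,0,0.8],[0,-0.9,0,0,0.8],[0,-0.9,0,0,0.8],[0,-0.9,0,0,0.8],[0,-0.9,0,0,0.8]],
])

```text
time_s: 4.65
ee_pos: [439.5, 27.0, 199.4]
ee_rot: [180.0, -0.1, 5.2]
force: [0.4, -0.0, 0.2]
gripper_width: 72.9
gripper_force: 0.0
```

Request:
send_rows([
  [[0.06,-0.9,0.25,0,0.8],[0,-0.9,0.25,0,0.8],[0,-0.8,0.35,0,0.8],[0,-0.57,0.4,0,0.8],[0,0,0,0,0.8]],
])

```text
time_s: 5.07
ee_pos: [428.7, 155.3, 146.7]
ee_rot: [-180.0, 0.2, 5.4]
force: [0.0, 0.7, -0.0]
gripper_width: 73.0
gripper_force: 0.0
```

```bash
python3 - <<'E'
from h import *
from fit import model,Rz
f=env.grab_frame("wrist"); cv2.imwrite("pics/w2.png",f["pixels"][:,:,::-1]); t=env.grab_frame("top")
cv2.imwrite("pics/t2.png",cv2.resize(t["pixels"][180:300,280:440],(800,600))[:,:,::-1])
hsv=cv2.cvtColor(f["pixels"],cv2.COLOR_RGB2HSV)
m=(((hsv[...,0]<6)|(hsv[...,0]>174))&(hsv[...,1]>170)&(hsv[...,2]>110)).astype(np.uint8)
N,L,st,c=cv2.connectedComponentsWithStats(m)
for i in range(1,N):
    if st[i,4]>200: print(c[i],st[i])
a=np.linspace(0,6.28,30); ring=np.c_[428+22.5*np.cos(a),152.5+22.5*np.sin(a),a*0+99]
q=w2pix(f,ring);print(q.min(0),q.max(0))
go(428,152.5,69)
E
```

```text
[317.42193027 265.44290045] [ 281  224   79   83 3958]
[278.48888064 231.32433918] [360.8009011  309.01578908]
 units [-0.05  0.    1.99] yaw 0.03 F [ 0.3 -0.5  0.2] w 73.1 t 5.1667
```

View pics/w2.png

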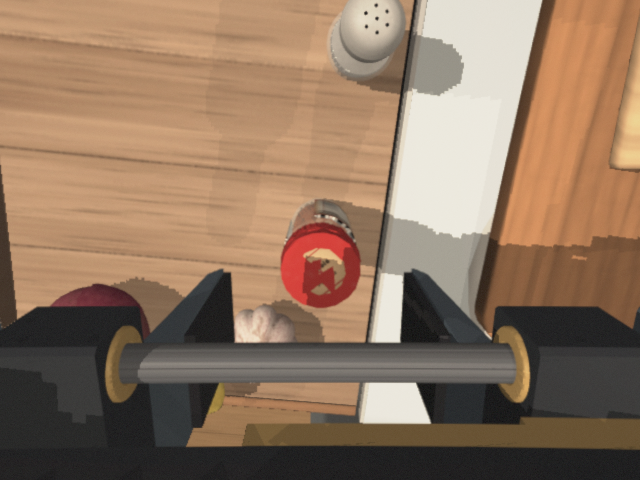

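View pics/t2.png

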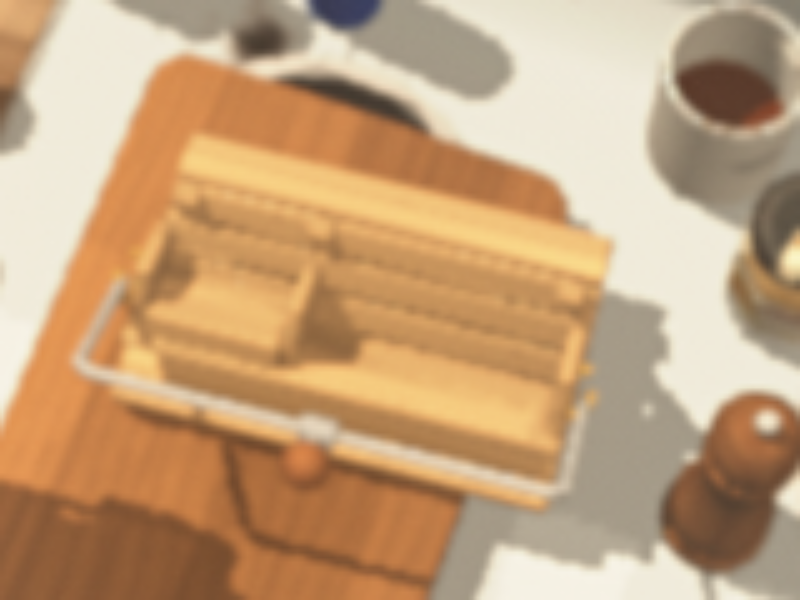

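The keeper is open, with its knob forward in the top view. The jar_b cap is centred at (320,266) in the wrist view, within 1–2 mm of my estimate. I'll descend and grip it.

Request:
send_rows([
  [[0,0,0.5,0,0.8],[0,0,0.6,0,0.8],[0,0,0.5,0,0.8],[0,0,0.38,0,0.8],[0,0,0,0,0.8]],
])

```text
time_s: 5.58
ee_pos: [429.0, 150.5, 68.2]
ee_rot: [179.9, 0.2, 5.1]
force: [0.2, -0.9, -0.2]
gripper_width: 72.9
gripper_force: 0.0
```

Request:
send_rows([
  [[0,0,0,0,0],[0,0,0,0,0],[0,0,0,0,0],[0,0,0,0,0],[0,0,0,0,0]],
], squeeze=12)

```text
time_s: 6.0
ee_pos: [430.5, 152.3, 70.8]
ee_rot: [-180.0, -0.1, 5.2]
force: [-0.1, 0.9, 3.2]
gripper_width: 44.3
gripper_force: 12.0
```

```bash
cat > pl.py <<'E'
from h import *
from fit import model
p=np.load("fit2.npy"); W,C,K=model(p)
from sys import argv
def plan(y,zc,h,r,x0):
    "TCP points: vertical touch, then pivots about the front bottom edge"
    a=p[2]; E=C([x0-r,y,zc]); ex=np.array([np.cos(a),np.sin(a),0])
    for th in np.radians([0,7,14,21,28,35]):
        g=E+ex*(r*np.cos(th)+h*np.sin(th))+np.array([0,0,-r*np.sin(th)+h*np.cos(th)-19])
        yield g
E
python3 - <<'E'
from pl import *
g=list(plan(-75,0,95,21,1.5))
for q in g: print(q.round(1))
s=env.state(); print(s["gripper_width"],s["gripper_force"],s["ee_pos"])
a=go(s["ee_pos"][0],s["ee_pos"][1],g[0][2]+50,note="lift"); b=go(g[0][0]-3,g[0][1],a[2],cur=a,note="over"); go(*g[0],cur=b)
E
```

```text
[ 559.9 -207.5  160.2]
[ 571.3 -206.5  156.9]
[ 582.2 -205.5  152.3]
[ 592.4 -204.6  146.4]
[ 601.9 -203.8  139.2]
[ 610.4 -203.   131. ]
44.29065046868473 11.995915367933776 [430.50022907 152.33672974  70.81591397]
lift units [ 0.    0.   -3.48] yaw 0.0 F [-0.1  0.9  3.2] w 44.3 t 6.0
over units [ 2.34  9.24 -0.  ] yaw 0.0 F [-0.1  0.9  3.2] w 44.3 t 6.0
 units [0.07 0.01 1.25] yaw 0.0 F [-0.1  0.9  3.2] w 44.3 t 6.0
```

Request:
send_rows([
  [[0,0,-0.4,0,0],[0,0,-0.8,0,0],[0,0,-0.9,0,0],[0.2,0,-0.8,0,0],[0.6,0,-0.6,0,0]],
])

```text
time_s: 6.42
ee_pos: [459.9, 155.0, 213.2]
ee_rot: [-180.0, -0.1, 5.2]
force: [0.4, 0.3, -1.4]
gripper_width: 44.3
gripper_force: 12.0
```

Request:
send_rows([
  [[0.8,0.3,0,0,0],[0.7,0.6,0,0,0],[0.04,0.9,0,0,0],[0,0.9,0,0,0],[0,0.9,0,0,0]],
])

```text
time_s: 6.83
ee_pos: [536.3, 15.9, 209.9]
ee_rot: [180.0, 0.0, 5.2]
force: [0.1, -0.6, -1.4]
gripper_width: 44.5
gripper_force: 12.0
```

Request:
send_rows([
  [[0,0.9,0,0,0],[0,0.9,0,0,0],[0,0.9,0,0,0],[0,0.9,0,0,0],[0,0.9,0,0,0]],
])

```text
time_s: 7.25
ee_pos: [552.1, -163.7, 210.3]
ee_rot: [180.0, -0.0, 5.2]
force: [-0.3, 0.3, -0.3]
gripper_width: 44.1
gripper_force: 12.0
```

Request:
send_rows([
  [[0,0.7,0,0,0],[0,0.44,0,0,0],[0,0,0,0,0],[0,0,0,0,0],[0,0,0,0,0]],
])

```text
time_s: 7.67
ee_pos: [556.2, -206.6, 209.9]
ee_rot: [-180.0, 0.0, 5.2]
force: [-0.2, 0.4, -0.2]
gripper_width: 44.2
gripper_force: 12.0
```

```bash
python3 - <<'E'
from pl import *
g=list(plan(-75,0,97,21,1.5))
s=env.state(); print(s["gripper_width"],s["gripper_force"],s["ee_pos"])
c=None
for i,q in enumerate(g): c=go(*q,cur=c,note=i)
E
```

```text
44.193369476932226 11.999897146861258 [ 556.16939608 -206.58980232  209.92015972]
0 units [0.09 0.03 1.19] yaw 0.01 F [-0.2  0.4 -0.2] w 44.2 t 7.6667
1 units [ 0.29 -0.    0.08] yaw 0.0 F [-0.2  0.4 -0.2] w 44.2 t 7.6667
2 units [ 0.28 -0.    0.12] yaw 0.0 F [-0.2  0.4 -0.2] w 44.2 t 7.6667
3 units [ 0.26 -0.    0.15] yaw 0.0 F [-0.2  0.4 -0.2] w 44.2 t 7.6667
4 units [ 0.24 -0.    0.18] yaw 0.0 F [-0.2  0.4 -0.2] w 44.2 t 7.6667
5 units [ 0.22 -0.    0.21] yaw 0.0 F [-0.2  0.4 -0.2] w 44.2 t 7.6667
```

Request:
send_rows([
  [[0.09,0.03,0.35,0,0],[0,0,0.35,0,0],[0,0,0.25,0,0],[0,0,0.12,0,0],[0,0,0.06,0,0]],
])

```text
time_s: 8.08
ee_pos: [559.7, -207.3, 164.0]
ee_rot: [-180.0, 0.1, 5.2]
force: [-0.3, 0.2, 0.5]
gripper_width: 44.3
gripper_force: 12.0
```

Request:
send_rows([
  [[0,0,0.05,0,0],[0,0,0.03,0,0],[0,0,0,0,0],[0,0,0,0,0]],
], squeeze=8)

```text
time_s: 8.42
ee_pos: [560.4, -208.4, 162.1]
ee_rot: [180.0, -0.1, 5.2]
force: [0.3, -0.2, -1.3]
gripper_width: 44.3
gripper_force: 8.0
```

Request:
send_rows([
  [[0,0,0.05,0,0],[0,0,0,0,0],[0,0,0,0,0]],
])

```text
time_s: 8.67
ee_pos: [560.8, -208.6, 160.2]
ee_rot: [179.9, -0.1, 5.2]
force: [1.6, -0.5, 1.6]
gripper_width: 44.5
gripper_force: 8.0
```

Request:
send_rows([
  [[0,0,0.05,0,0],[0,0,0,0,0],[0,0,0,0,0]],
])

```text
time_s: 8.92
ee_pos: [561.8, -208.6, 159.4]
ee_rot: [179.9, -0.3, 5.2]
force: [0.9, 0.6, 6.7]
gripper_width: 44.0
gripper_force: 8.0
```

Request:
send_rows([
  [[0.14,0,0.02,0,0],[0.14,0,0.04,0,0],[0.14,0,0.06,0,0],[0.14,0,0.06,0,0],[0,0,0,0,0]],
])

```text
time_s: 9.33
ee_pos: [584.5, -206.3, 150.3]
ee_rot: [180.0, -0.2, 5.2]
force: [2.0, 0.3, 5.0]
gripper_width: 44.4
gripper_force: 8.0
```

Request:
send_rows([
  [[0.13,0,0.07,0,0],[0.13,0,0.08,0,0],[0.12,0,0.09,0,0],[0.12,0,0.09,0,0],[0,0,0,0,0]],
])

```text
time_s: 9.75
ee_pos: [603.4, -204.4, 136.1]
ee_rot: [180.0, -0.0, 5.2]
force: [2.9, 0.8, 2.4]
gripper_width: 44.4
gripper_force: 8.0
```

Request:
send_rows([
  [[0.11,0,0.1,0,0],[0.08,0,0.07,0,0],[0,0,0,0,0],[0,0,0,0,0]],
])

```text
time_s: 10.08
ee_pos: [609.6, -203.7, 129.6]
ee_rot: [-180.0, 0.1, 5.2]
force: [1.4, 0.9, 1.4]
gripper_width: 44.2
gripper_force: 8.0
```

```bash
cat > ins.py <<'E'
from pl import *
import sys
from fit import Rz,Rc
f=env.grab_frame("scene"); cv2.imwrite("pics/%s.png"%sys.argv[1],cv2.resize(f["pixels"][170:310,240:420],(771,600),interpolation=cv2.INTER_CUBIC)[:,:,::-1])
M=np.array(f["cam_to_world"]);R=Rz(p[2])@Rc;o=C([0,0,0])
hsv=cv2.cvtColor(f["pixels"],cv2.COLOR_RGB2HSV)
m=((hsv[...,0]<6)|(hsv[...,0]>174))&(hsv[...,1]>170)&(hsv[...,2]>110)
m[:170]=0;m[310:]=0;m[:,:240]=0;m[:,420:]=0
vs,us=np.where(m&(f["depth"]>0))
P=np.array([(pix2w(f,u,v,d=f["depth"][v,u])-o)@R for u,v in zip(us,vs)])
if len(P):
    for yc in(-75,-3):
        q=P[abs(P[:,1]-yc)<32]
        if len(q)>10: print("cap at",yc,"cradle min/max (x -22..22, z 85..106)",np.percentile(q,2,axis=0).round(1),np.percentile(q,98,axis=0).round(1))
print(env.state()["force"].round(1),env.state()["ee_pos"].round(1))
E
python3 ins.py j1
```

```text
cap at -75 cradle min/max (x -22..22, z 85..106) [-22.5 -89.2  86. ] [-11.  -58.3 106.1]
[ 1.2 -0.1  0.9] [ 609.6 -203.7  129.6]
```

View pics/j1.png

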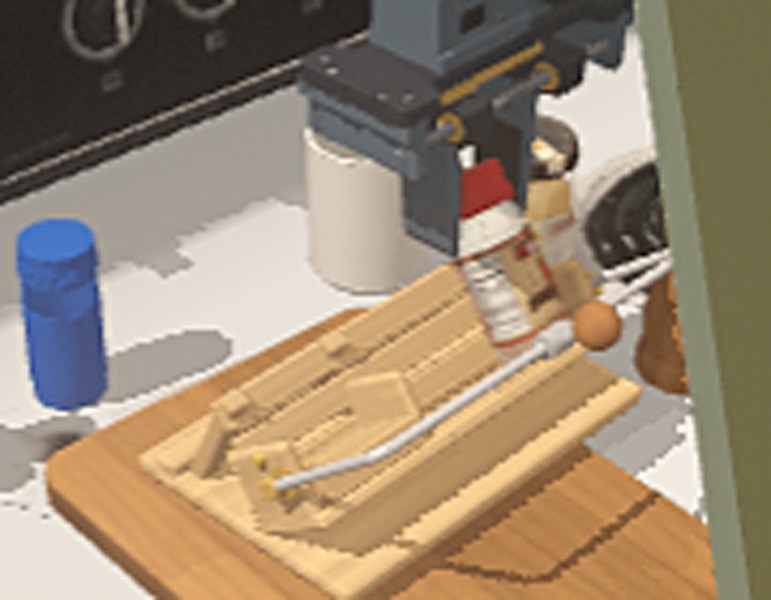

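The jar leans at about 35°, with its cap at z 86–106 mm in the cradle frame, so it is seated. I'll nudge it back slightly, release, and go for jar_a.

Request:
send_rows([
  [[0.05,0,0.03,0,0],[0,0,0,0,0],[0,0,0,0,0.53],[0,0,0,0,0.6],[0,0,0,0,0.62]],
], squeeze=5)

```text
time_s: 10.55
ee_pos: [611.5, -203.5, 128.6]
ee_rot: [-180.0, 0.1, 5.2]
force: [0.3, 0.4, 0.0]
gripper_width: 56.4
gripper_force: 0.0
```

Request:
send_rows([
  [[0,0,0,0,0.62],[0,0,-0.3,0,0.62],[0,0,-0.6,0,0.62],[0,0,-0.8,0,0.62],[0,0,-0.8,0,0.8]],
])

```text
time_s: 10.97
ee_pos: [611.3, -203.5, 229.3]
ee_rot: [-179.9, 0.1, 5.2]
force: [0.3, -0.2, 0.3]
gripper_width: 60.9
gripper_force: 0.0
```

```bash
python3 ins.py j1b; python3 - <<'E'
from h import *
b=go(650,181,175); go(650,181,70,cur=b)
E
```

```text
cap at -75 cradle min/max (x -22..22, z 85..106) [-22.3 -86.1  87.1] [  5.  -52.2 107.1]
[ 2.5 -0.4  4.2] [ 614.7 -204.6  237.6]
 units [ 1.74 -9.52  1.57] yaw 0.0 F [ 2.5 -0.4  4.2] w 64.7 t 11.0167
 units [0.   0.   2.62] yaw 0.0 F [ 2.5 -0.4  4.2] w 64.7 t 11.0167
```

Request:
send_rows([
  [[0.1,-0.6,0,0,0.8],[0.15,-0.9,0,0,0.8],[0.15,-0.9,0,0,0.8],[0.17,-0.9,0,0,0.8],[0.17,-0.9,0,0,0.8]],
])

```text
time_s: 11.43
ee_pos: [626.0, -32.2, 229.0]
ee_rot: [180.0, -0.0, 5.1]
force: [-0.0, 0.7, -0.4]
gripper_width: 73.1
gripper_force: 0.0
```

Request:
send_rows([
  [[0.2,-0.9,0,0,0.8],[0.2,-0.9,0,0,0.8],[0.2,-0.9,0.2,0,0.8],[0.2,-0.9,0.3,0,0.8],[0.2,-0.9,0.4,0,0.8]],
])

```text
time_s: 11.85
ee_pos: [650.4, 151.2, 193.8]
ee_rot: [-180.0, -0.2, 5.2]
force: [-0.1, -0.4, 0.7]
gripper_width: 72.8
gripper_force: 0.0
```

Request:
send_rows([
  [[0,-0.7,0.4,0,0.8],[0,-0.1,0.27,0,0.8],[0,0,0,0,0.8],[0,0,0,0,0.8]],
])

```text
time_s: 12.18
ee_pos: [646.6, 180.5, 165.6]
ee_rot: [179.9, 0.1, 5.2]
force: [-0.1, -0.4, 0.3]
gripper_width: 73.2
gripper_force: 0.0
```

```bash
python3 - <<'E'
from h import *
f=env.grab_frame("wrist")
hsv=cv2.cvtColor(f["pixels"],cv2.COLOR_RGB2HSV)
m=(((hsv[...,0]<6)|(hsv[...,0]>174))&(hsv[...,1]>170)&(hsv[...,2]>110)).astype(np.uint8)
N,L,st,c=cv2.connectedComponentsWithStats(m)
for i in range(1,N):
    if st[i,4]>200: print(c[i],st[i])
a=np.linspace(0,6.28,30); ring=np.c_[650+22.5*np.cos(a),181+22.5*np.sin(a),a*0+99]
q=w2pix(f,ring);print(q.min(0),q.max(0))
go(650,181,70)
E
```

```text
[312.7325856  249.35773318] [ 278  211   74   78 3388]
[276.16703103 215.75847594] [352.86001622 289.07231648]
 units [ 0.07 -0.02  2.42] yaw -0.0 F [-0.   0.1  0.4] w 73.1 t 12.2333
```

Request:
send_rows([
  [[0.08,-0.02,0.5,0,0.8],[0,0,0.7,0,0.8],[0,0,0.6,0,0.8],[0,0,0.4,0,0.8],[0,0,0.22,0,0.8]],
])

```text
time_s: 12.65
ee_pos: [649.8, 180.1, 68.5]
ee_rot: [180.0, 0.1, 5.0]
force: [0.4, -0.4, -0.1]
gripper_width: 72.9
gripper_force: 0.0
```

Request:
send_rows([
  [[0,0,0,0,0.5],[0,0,0,0,0],[0,0,0,0,0],[0,0,0,0,0],[0,0,0,0,0]],
], squeeze=12)

```text
time_s: 13.07
ee_pos: [650.9, 182.3, 71.1]
ee_rot: [-180.0, -0.2, 5.2]
force: [-0.7, -0.8, 2.3]
gripper_width: 44.2
gripper_force: 12.0
```

```bash
python3 - <<'E'
from pl import *
s=env.state(); print(s["gripper_width"],s["gripper_force"],s["ee_pos"])
h=s["ee_pos"][2]+19+7; print("h",h)
c=go(s["ee_pos"][0],s["ee_pos"][1],225,note="lift"); g=list(plan(-3,0,h,21,1.5)); c=go(g[0][0],g[0][1],225,cur=c,note="over")
for q in g: c=go(*q,cur=c,note=q.round(1))
E
```

```text
44.19741839842271 12.000191509723663 [650.94414149 182.31410284  71.12449636]
h 97.12449636446469
lift units [ 0.    0.   -3.85] yaw 0.0 F [-0.7 -0.8  2.3] w 44.2 t 13.0667
over units [-3.14  7.7  -0.  ] yaw 0.0 F [-0.7 -0.8  2.3] w 44.2 t 13.0667
[ 553.4 -135.8  162.3] units [0.   0.   1.57] yaw 0.0 F [-0.7 -0.8  2.3] w 44.2 t 13.0667
[ 565.1 -134.8  159. ] units [ 0.29 -0.    0.08] yaw 0.0 F [-0.7 -0.8  2.3] w 44.2 t 13.0667
[ 576.2 -133.8  154.3] units [ 0.28 -0.    0.12] yaw 0.0 F [-0.7 -0.8  2.3] w 44.2 t 13.0667
[ 586.7 -132.8  148.3] units [ 0.26 -0.    0.15] yaw 0.0 F [-0.7 -0.8  2.3] w 44.2 t 13.0667
[ 596.4 -132.   141.1] units [ 0.24 -0.    0.18] yaw 0.0 F [-0.7 -0.8  2.3] w 44.2 t 13.0667
[ 605.1 -131.2  132.7] units [ 0.22 -0.    0.21] yaw 0.0 F [-0.7 -0.8  2.3] w 44.2 t 13.0667
```

Request:
send_rows([
  [[0,0,-0.4,0,0],[0,0,-0.85,0,0],[0,0,-0.95,0,0],[0,0.2,-0.9,0,0],[-0.15,0.5,-0.75,0,0]],
])

```text
time_s: 13.48
ee_pos: [647.6, 155.9, 226.7]
ee_rot: [-179.9, -0.2, 5.3]
force: [0.1, -0.6, -1.1]
gripper_width: 44.4
gripper_force: 12.0
```

Request:
send_rows([
  [[-0.4,0.85,0,0,0],[-0.4,0.85,0,0,0],[-0.4,0.85,0,0,0],[-0.4,0.85,0,0,0],[-0.4,0.85,0,0,0]],
])

```text
time_s: 13.9
ee_pos: [581.3, -24.1, 224.1]
ee_rot: [180.0, -0.1, 5.2]
force: [0.6, 0.5, -1.2]
gripper_width: 44.2
gripper_force: 12.0
```

Request:
send_rows([
  [[-0.4,0.85,0,0,0],[-0.4,0.85,0,0,0],[-0.19,0.7,0,0,0],[0,0.35,0,0,0],[0,0,0,0,0]],
])

```text
time_s: 14.32
ee_pos: [552.8, -138.6, 224.1]
ee_rot: [179.9, -0.1, 5.0]
force: [0.1, -0.4, -0.3]
gripper_width: 43.9
gripper_force: 12.0
```

Request:
send_rows([
  [[0,0,0.3,0,0],[0,0,0.4,0,0],[0,0,0.4,0,0],[0,0,0.2,0,0],[0,0,0.1,0,0]],
])

```text
time_s: 14.73
ee_pos: [552.5, -134.6, 166.3]
ee_rot: [-179.9, 0.1, 5.2]
force: [1.3, 0.0, -1.7]
gripper_width: 44.2
gripper_force: 12.0
```

Request:
send_rows([
  [[0,0,0.05,0,0],[0,0,0,0,0],[0,0,0,0,0]],
], squeeze=8)

```text
time_s: 14.98
ee_pos: [553.4, -135.7, 166.3]
ee_rot: [180.0, -0.1, 5.2]
force: [-0.4, -0.0, -0.7]
gripper_width: 44.6
gripper_force: 8.0
```

```bash
python3 - <<'E'
from h import *
go(553.4,-135.8,161)
E
```

```text
units [-0.    0.    0.13] yaw 0.01 F [-0.4 -0.  -0.7] w 44.6 t 14.9833
```

Request:
send_rows([
  [[0,0,0.07,0,0],[0,0,0.06,0,0],[0,0,0.03,0,0],[0,0,0,0,0],[0,0,0,0,0]],
])

```text
time_s: 15.4
ee_pos: [554.3, -136.1, 160.8]
ee_rot: [179.9, -0.3, 5.2]
force: [1.1, 0.2, 5.8]
gripper_width: 44.3
gripper_force: 8.0
```

Request:
send_rows([
  [[0,0,0.03,0,0],[0,0,0,0,0],[0,0,0,0,0]],
])

```text
time_s: 15.65
ee_pos: [555.1, -136.3, 160.3]
ee_rot: [179.9, -0.4, 5.2]
force: [2.7, 0.4, 7.6]
gripper_width: 44.2
gripper_force: 8.0
```

Contact. I'll repeat the pivot.

Request:
send_rows([
  [[0.14,0,0.02,0,0],[0.14,0,0.04,0,0],[0.14,0,0.06,0,0],[0.14,0,0.06,0,0],[0,0,0,0,0]],
])

```text
time_s: 16.07
ee_pos: [576.9, -133.9, 151.8]
ee_rot: [180.0, -0.2, 5.2]
force: [-0.7, 0.4, 7.8]
gripper_width: 44.5
gripper_force: 8.0
```

Request:
send_rows([
  [[0.13,0,0.07,0,0],[0.13,0,0.08,0,0],[0.12,0,0.09,0,0],[0.12,0,0.09,0,0],[0,0,0,0,0]],
])

```text
time_s: 16.48
ee_pos: [594.8, -131.8, 135.7]
ee_rot: [-180.0, 0.2, 5.2]
force: [-0.2, -0.6, -1.2]
gripper_width: 44.4
gripper_force: 8.0
```

Request:
send_rows([
  [[0.11,0,0.1,0,0],[0.1,0,0.08,0,0],[0,0,0,0,0],[0,0,0,0,0]],
])

```text
time_s: 16.82
ee_pos: [603.2, -131.2, 129.6]
ee_rot: [-180.0, 0.1, 5.2]
force: [1.5, 0.2, -1.3]
gripper_width: 44.4
gripper_force: 8.0
```

```bash
python3 ins.py j2
```

```text
cap at -75 cradle min/max (x -22..22, z 85..106) [-22.4 -88.3  87.1] [ -3.6 -53.6 106.6]
cap at -3 cradle min/max (x -22..22, z 85..106) [-28.3 -17.2  38.9] [-15.8  15.2 108.3]
[ 0.  -0.1 -1. ] [ 603.2 -131.2  129.9]
```

Request:
send_rows([
  [[0.06,0,0.03,0,0],[0.06,0,0.03,0,0],[0,0,0,0,0],[0,0,0,0,0]],
], squeeze=5)

```text
time_s: 17.2
ee_pos: [608.3, -130.9, 128.0]
ee_rot: [180.0, -0.0, 5.2]
force: [-0.0, 0.8, -0.3]
gripper_width: 44.1
gripper_force: 5.0
```

```bash
python3 ins.py j3
```

```text
cap at -75 cradle min/max (x -22..22, z 85..106) [-22.3 -87.1  87.1] [  2.2 -52.8 106.7]
cap at -3 cradle min/max (x -22..22, z 85..106) [-23.3 -18.4  42.1] [-11.8  15.9 109.9]
[-0.6 -0.9 -1. ] [ 608.3 -130.9  128. ]
```

View pics/j3.png

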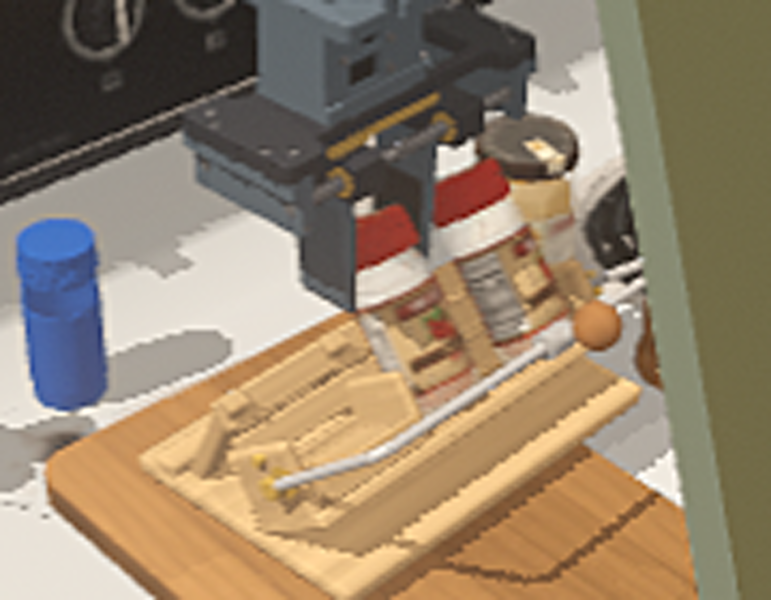

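The second jar leans correctly, but its cap sits about 3 mm high along the axis. I'll lower it along the lean until it touches.

Request:
send_rows([
  [[-0.02,0,0.03,0,0],[-0.02,0,0.03,0,0],[0,0,0,0,0],[0,0,0,0,0]],
], squeeze=8)

```text
time_s: 17.58
ee_pos: [606.3, -131.0, 125.3]
ee_rot: [-180.0, 0.0, 5.2]
force: [-0.7, 1.0, -1.8]
gripper_width: 44.4
gripper_force: 8.0
```

Request:
send_rows([
  [[-0.02,0,0.03,0,0],[0,0,0,0,0],[0,0,0,0,0]],
])

```text
time_s: 17.83
ee_pos: [606.2, -131.1, 124.7]
ee_rot: [180.0, -0.1, 5.2]
force: [-0.0, -0.5, 1.0]
gripper_width: 44.2
gripper_force: 8.0
```

```bash
python3 ins.py j4
```

```text
cap at -75 cradle min/max (x -22..22, z 85..106) [-22.9 -88.3  87.3] [ -1.3 -52.3 107. ]
cap at -3 cradle min/max (x -22..22, z 85..106) [-23.8 -16.1  39.3] [-10.2  14.9 106.3]
[ 0.2 -0.3  1.3] [ 606.2 -131.1  124.7]
```

Request:
send_rows([
  [[0.04,0,0.02,0,0],[0,0,0,0,0],[0,0,0,0,0.53],[0,0,0,0,0.6],[0,0,0,0,0.61]],
], squeeze=5)

```text
time_s: 18.3
ee_pos: [607.1, -130.9, 123.1]
ee_rot: [-180.0, 0.0, 5.2]
force: [0.3, -0.6, 0.1]
gripper_width: 55.1
gripper_force: 0.0
```

Request:
send_rows([
  [[0,0,0,0,0.61],[0,0,-0.3,0,0.61],[0,0,-0.6,0,0.61],[0,0,-0.8,0,0.61],[0,0,-0.8,0,0.7]],
])

```text
time_s: 18.72
ee_pos: [606.7, -130.8, 223.7]
ee_rot: [-180.0, 0.1, 5.2]
force: [1.2, 0.1, 0.8]
gripper_width: 59.7
gripper_force: 0.0
```

```bash
python3 ins.py j5; python3 - <<'E'
from h import *
import pickle
for n in "ST":
    f=pickle.load(open({"S":"scene.pkl","T":"top.pkl"}[n],"rb"))
    b=(225,255,308,330) if n=="S" else (244,266,205,228)
    P=np.array([pix2w(f,u,v,d=f["depth"][v,u]) for u in range(b[0],b[1]) for v in range(b[2],b[3]) if f["depth"][v,u]>0])
    q=P[(P[:,2]>55)&(P[:,2]<100)&(abs(P[:,0]-555)<45)&(abs(P[:,1]-135)<45)]; print(n,np.percentile(q,[3,97],axis=0).round(1).tolist())
go(555,133,185)
E
```

```text
cap at -75 cradle min/max (x -22..22, z 85..106) [-22.9 -87.5  87. ] [ -0.  -53.4 107.1]
cap at -3 cradle min/max (x -22..22, z 85..106) [-23.  -14.4  41. ] [  3.7  20.7 106.9]
[3.  0.1 4.8] [ 610.4 -131.7  231.8]
S [[539.0, 126.3, 61.1], [565.1, 154.4, 82.5]]
T [[542.9, 120.6, 56.9], [570.9, 150.3, 86.6]]
 units [-0.78 -6.71  1.17] yaw 0.0 F [3.  0.1 4.8] w 62.6 t 18.7667
```

Request:
send_rows([
  [[-0.1,-0.6,0,0,0.7],[-0.15,-0.9,0,0,0.7],[-0.15,-0.9,0,0,0.7],[-0.15,-0.9,0,0,0.7],[-0.15,-0.9,0,0,0.7]],
])

```text
time_s: 19.18
ee_pos: [563.6, 35.1, 223.3]
ee_rot: [180.0, 0.0, 5.1]
force: [-0.1, 0.1, -1.1]
gripper_width: 63.9
gripper_force: 0.0
```

Request:
send_rows([
  [[-0.08,-0.9,0.3,0,0.7],[0,-0.9,0.4,0,0.7],[0,-0.6,0.3,0,0.7],[0,-0.1,0.17,0,0.7],[0,0,0,0,0.7]],
])

```text
time_s: 19.6
ee_pos: [550.8, 134.1, 174.8]
ee_rot: [180.0, 0.2, 5.3]
force: [-0.5, 0.2, -0.3]
gripper_width: 64.1
gripper_force: 0.0
```

```bash
python3 - <<'E'
from h import *
f=env.grab_frame("wrist")
q=w2pix(f,[[556,137,83],[556,137,71],[573,137,71],[539,137,71],[556,154,71],[556,120,71]]);print(q.round())
u,v=q[0].astype(int); img=f["pixels"].copy()
for k in q[1:]: cv2.circle(img,tuple(int(t) for t in k),2,(255,0,0),-1)
cv2.imwrite("pics/w3.png",cv2.resize(img[v-110:v+90,u-120:u+120],(720,600))[:,:,::-1]); print(u-120,v-110)
go(556,137,100)
E
```

```text
[[311. 238.]
 [311. 233.]
 [314. 208.]
 [309. 258.]
 [286. 231.]
 [337. 236.]]
191 128
 units [ 0.12 -0.09  1.9 ] yaw 0.02 F [0.3 0.3 0.2] w 64.0 t 19.65
```

View pics/w3.png

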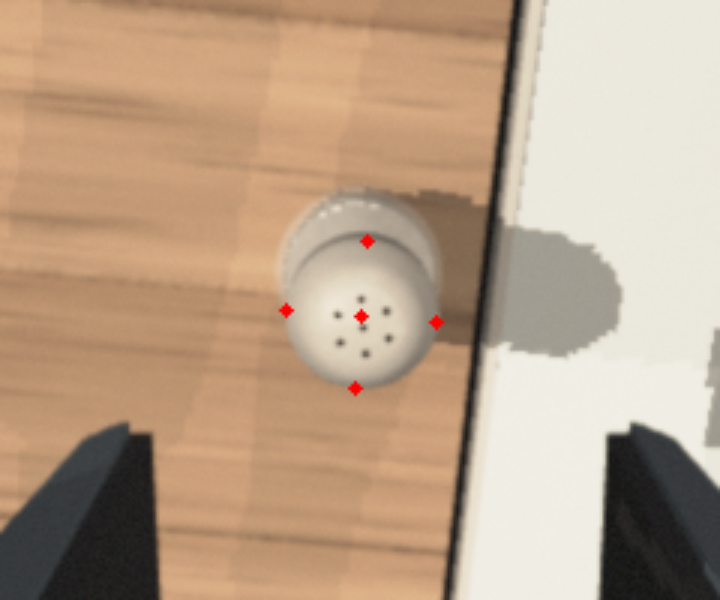

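Request:
send_rows([
  [[0.12,-0.08,0.5,0,0.7],[0,0,0.7,0,0.7],[0,0,0.7,0,0.7],[0,0,0.5,0,0.7],[0,0,0.3,0,0.7]],
])

```text
time_s: 20.07
ee_pos: [556.2, 134.6, 67.0]
ee_rot: [179.9, 0.1, 5.1]
force: [0.1, 0.4, -0.0]
gripper_width: 64.1
gripper_force: 0.0
```

Request:
send_rows([
  [[0,0,0.2,0,0.7],[0,0,0,0,0.7],[0,0,0,0,0.7]],
], squeeze=12)

```text
time_s: 20.32
ee_pos: [557.4, 135.9, 61.4]
ee_rot: [180.0, -0.1, 5.1]
force: [0.5, -0.3, 0.6]
gripper_width: 63.9
gripper_force: 0.0
```

```bash
python3 - <<'E'
from h import *
go(556,137,59)
E
```

```text
units [-0.03 -0.03  0.06] yaw -0.01 F [ 0.5 -0.3  0.6] w 63.9 t 20.3167
```

Request:
send_rows([
  [[-0.03,-0.02,0.07,0,0.7],[0,0,0,0,0],[0,0,0,0,0],[0,0,0,0,0],[0,0,0,0,0]],
], squeeze=15)

```text
time_s: 20.73
ee_pos: [555.5, 137.6, 58.4]
ee_rot: [180.0, -0.1, 5.2]
force: [0.1, 0.1, -0.0]
gripper_width: 40.2
gripper_force: 0.0
```

Request:
send_rows([
  [[0,0,0,0,0],[0,0,0,0,0],[0,0,-0.1,0,0],[0,0,-0.3,0,0],[0,0,0,0,0]],
])

```text
time_s: 21.15
ee_pos: [556.5, 137.7, 75.6]
ee_rot: [-180.0, -0.2, 5.2]
force: [0.3, -0.2, -1.5]
gripper_width: 33.0
gripper_force: 15.0
```

```bash
python3 - <<'E'
from pl import *
s=env.state(); print(s["gripper_width"],s["gripper_force"],s["ee_pos"])
g=[q+[0,0,12] for q in plan(69,16,72,20,0.5)]
c=go(s["ee_pos"][0],s["ee_pos"][1],215,note="lift"); c=go(g[0][0]-2,g[0][1],215,cur=c,note="over")
for q in g: c=go(*q,cur=c,note=q.round(1))
E
```

```text
32.97592652392067 14.994992019933306 [556.51718747 137.73018224  75.63457858]
lift units [ 0.    0.   -3.48] yaw 0.0 F [ 0.3 -0.2 -1.5] w 33.0 t 21.15
over units [-0.54  5.   -0.  ] yaw 0.0 F [ 0.3 -0.2 -1.5] w 33.0 t 21.15
[555.1 -63.4 162.3] units [0.05 0.   1.32] yaw 0.0 F [ 0.3 -0.2 -1.5] w 33.0 t 21.15
[563.7 -62.6 159.3] units [ 0.22 -0.    0.07] yaw 0.0 F [ 0.3 -0.2 -1.5] w 33.0 t 21.15
[571.9 -61.9 155.3] units [ 0.2 -0.   0.1] yaw 0.0 F [ 0.3 -0.2 -1.5] w 33.0 t 21.15
[579.5 -61.2 150.3] units [ 0.19 -0.    0.12] yaw 0.0 F [ 0.3 -0.2 -1.5] w 33.0 t 21.15
[586.4 -60.6 144.5] units [ 0.17 -0.    0.15] yaw 0.0 F [ 0.3 -0.2 -1.5] w 33.0 t 21.15
[592.6 -60.  137.8] units [ 0.16 -0.    0.17] yaw 0.0 F [ 0.3 -0.2 -1.5] w 33.0 t 21.15
```

Request:
send_rows([
  [[0,0,-0.6,0,0],[0,0,-0.9,0,0],[0,0,-0.9,0,0],[-0.04,0.3,-0.7,0,0],[-0.1,0.6,-0.38,0,0]],
])

```text
time_s: 21.57
ee_pos: [554.8, 102.8, 216.9]
ee_rot: [-179.9, -0.4, 5.3]
force: [1.9, -0.3, -1.0]
gripper_width: 33.3
gripper_force: 15.0
```

Request:
send_rows([
  [[-0.1,0.9,0,0,0],[-0.1,0.9,0,0,0],[-0.1,0.9,0,0,0],[-0.1,0.8,0,0,0],[0,0.5,0,0,0]],
])

```text
time_s: 21.98
ee_pos: [550.6, -62.7, 213.0]
ee_rot: [179.9, 0.0, 5.1]
force: [0.5, -0.2, -0.3]
gripper_width: 33.2
gripper_force: 15.0
```

Request:
send_rows([
  [[0,0.1,0.25,0,0],[0,0,0.35,0,0],[0,0,0.3,0,0],[0,0,0.2,0,0],[0,0,0,0,0]],
])

```text
time_s: 22.4
ee_pos: [550.3, -62.8, 166.6]
ee_rot: [-179.9, 0.3, 5.2]
force: [-0.9, -0.6, -0.5]
gripper_width: 33.0
gripper_force: 15.0
```

Request:
send_rows([
  [[0,0,0.06,0,0],[0,0,0,0,0],[0,0,0,0,0]],
])

```text
time_s: 22.65
ee_pos: [552.3, -63.4, 167.2]
ee_rot: [180.0, -0.1, 5.2]
force: [-0.4, 0.6, -1.3]
gripper_width: 32.7
gripper_force: 15.0
```

```bash
python3 - <<'E'
from h import *
go(555.1,-63.4,161)
E
```

```text
units [0.07 0.01 0.16] yaw 0.01 F [-0.4  0.6 -1.3] w 32.7 t 22.65
```

Request:
send_rows([
  [[0.06,0,0.06,0,0],[0,0,0.05,0,0],[0,0,0,0,0],[0,0,0,0,0]],
], squeeze=10)

```text
time_s: 22.98
ee_pos: [554.2, -63.4, 162.3]
ee_rot: [180.0, 0.0, 5.2]
force: [-0.0, 0.0, -1.1]
gripper_width: 33.2
gripper_force: 10.0
```

Request:
send_rows([
  [[0,0,0.04,0,0],[0,0,0,0,0],[0,0,0,0,0]],
])

```text
time_s: 23.23
ee_pos: [554.1, -63.5, 160.7]
ee_rot: [180.0, 0.0, 5.2]
force: [-0.1, 0.0, -1.2]
gripper_width: 33.3
gripper_force: 10.0
```

Request:
send_rows([
  [[0,0,0.03,0,0],[0,0,0,0,0],[0,0,0,0,0]],
])

```text
time_s: 23.48
ee_pos: [554.4, -63.5, 159.7]
ee_rot: [180.0, -0.0, 5.2]
force: [0.5, -0.3, -0.3]
gripper_width: 32.9
gripper_force: 10.0
```

Request:
send_rows([
  [[0,0,0.03,0,0],[0,0,0,0,0],[0,0,0,0,0]],
])

```text
time_s: 23.73
ee_pos: [555.1, -63.5, 159.1]
ee_rot: [180.0, -0.1, 5.2]
force: [1.5, 0.8, 3.9]
gripper_width: 33.0
gripper_force: 10.0
```

Request:
send_rows([
  [[0,0,0.03,0,0],[0,0,0,0,0],[0,0,0,0,0]],
])

```text
time_s: 23.98
ee_pos: [556.0, -63.5, 158.7]
ee_rot: [180.0, -0.3, 5.2]
force: [2.4, 0.4, 7.3]
gripper_width: 33.1
gripper_force: 10.0
```

Request:
send_rows([
  [[0.11,0,0.02,0,0],[0.11,0,0.04,0,0],[0.1,0,0.05,0,0],[0.1,0,0.05,0,0],[0,0,0,0,0]],
], squeeze=8)

```text
time_s: 24.4
ee_pos: [572.8, -61.9, 150.8]
ee_rot: [180.0, -0.2, 5.2]
force: [4.2, 0.5, 5.7]
gripper_width: 33.3
gripper_force: 8.0
```

Request:
send_rows([
  [[0.1,0,0.06,0,0],[0.1,0,0.06,0,0],[0.08,0,0.07,0,0],[0.08,0,0.08,0,0],[0,0,0,0,0]],
])

```text
time_s: 24.82
ee_pos: [586.9, -60.4, 139.6]
ee_rot: [-180.0, -0.1, 5.2]
force: [4.7, 1.5, 5.0]
gripper_width: 33.2
gripper_force: 8.2
```

Request:
send_rows([
  [[0.07,0,0.08,0,0],[0.05,0,0.05,0,0],[0,0,0,0,0],[0,0,0,0,0]],
])

```text
time_s: 25.15
ee_pos: [591.2, -60.1, 135.1]
ee_rot: [180.0, -0.1, 5.2]
force: [3.6, 1.0, 6.7]
gripper_width: 32.8
gripper_force: 8.3
```

```bash
python3 ins.py s1; python3 - <<'E'
from pl import *
from fit import Rz,Rc
f=env.grab_frame("scene");P=np.array([C([0,69,16]),C([0,69,106]),C([-17,69,82]),C([-17,69,94]),C([-21.5,69,46])]);print(w2pix(f,P).round(1))
img=f["pixels"].copy()
big=cv2.resize(img[170:290,250:390],(700,600),interpolation=cv2.INTER_CUBIC)
for q in w2pix(f,P): cv2.circle(big,(int((q[0]-250)*5),int((q[1]-170)*5)),4,(255,0,0),-1)
cv2.imwrite("pics/s1z.png",big[:,:,::-1])
E
```

```text
cap at -75 cradle min/max (x -22..22, z 85..106) [-22.6 -86.9  86.9] [  3.1 -52.  106.6]
cap at -3 cradle min/max (x -22..22, z 85..106) [-23.3 -14.9  39. ] [ -4.   20.2 106.6]
[4.  1.2 4.6] [591.2 -60.1 135.1]
[[318.5 273.9]
 [300.8 236. ]
 [310.1 245.1]
 [307.7 239.9]
 [318.5 260.2]]
```

View pics/s1z.png

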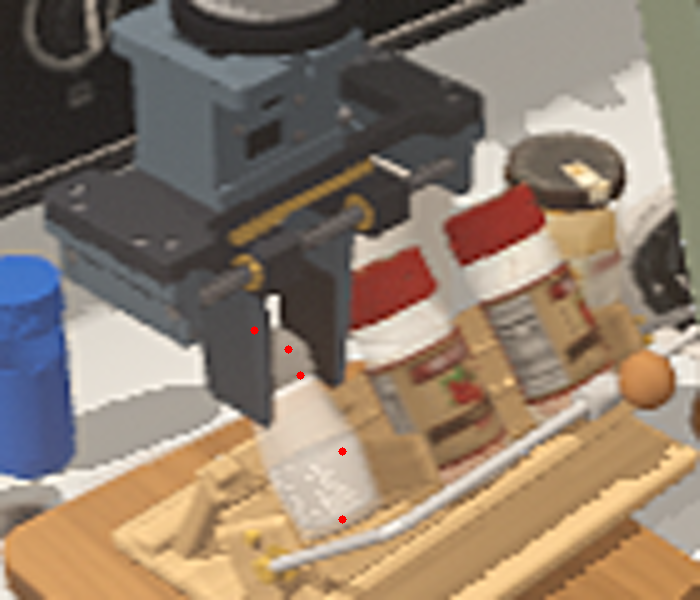

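```bash
cat > sh.py <<'E'
from pl import *
from fit import Rz,Rc
R=Rz(p[2])@Rc;o=C([0,0,0])
for n in("scene",):
    f=env.grab_frame(n);u,v=w2pix(f,[C([0,69,60])])[0].astype(int)
    Q=np.array([(pix2w(f,a,b,d=f["depth"][b,a])-o)@R for a in range(u-45,u+45) for b in range(v-50,v+50) if f["depth"][b,a]>0])
    for z in range(20,112,6):
        q=Q[(abs(Q[:,2]-z)<3)&(abs(Q[:,1]-69)<8)&(abs(Q[:,0])<40)]
        if len(q)>3: print(n,z,len(q),"front x",np.percentile(q[:,0],10).round(1),np.median(q[:,0]).round(1))
    q=Q[(abs(Q[:,1]-69)<14)&(abs(Q[:,0])<40)]; print("top z",np.percentile(q[:,2],99).round(1))
print(env.state()["force"].round(1))
E
python3 sh.py
```

```text
scene 20 16 front x -19.8 -17.3
scene 26 17 front x -20.7 -19.3
scene 32 17 front x -20.4 -18.7
scene 38 18 front x -20.3 -18.8
scene 44 16 front x -20.1 -18.8
scene 50 17 front x -20.8 -19.4
scene 56 18 front x -18.8 -17.5
scene 62 18 front x -18.0 -15.8
scene 68 20 front x -17.3 -15.2
scene 74 18 front x -16.5 -13.5
scene 80 19 front x -14.7 -13.1
scene 86 20 front x -14.9 -13.0
scene 92 20 front x -14.3 -12.5
scene 98 14 front x -13.6 -11.0
scene 104 5 front x -7.9 -6.6
top z 99.7
[3.9 2.  6.1]
```

The numbers show the shaker leaning parallel to the slats and bearing on its ledge. I'll release it.

Request:
send_rows([
  [[0,0,-0.02,0,0],[0,0,0,0,0],[0,0,0,0,0.4],[0,0,0,0,0.48],[0,0,0,0,0.55]],
], squeeze=5)

```text
time_s: 25.72
ee_pos: [588.1, -60.2, 134.1]
ee_rot: [-180.0, 0.3, 5.2]
force: [-0.3, 0.7, -0.7]
gripper_width: 47.5
gripper_force: 0.0
```

Request:
send_rows([
  [[0,0,0,0,0.55],[0,0,-0.3,0,0.55],[0,0,-0.6,0,0.55],[0,0,-0.8,0,0.55],[0,0,-0.8,0,0.6]],
])

```text
time_s: 26.13
ee_pos: [588.8, -60.2, 235.4]
ee_rot: [-180.0, 0.2, 5.2]
force: [1.5, -0.3, 0.4]
gripper_width: 53.5
gripper_force: 0.0
```

```bash
python3 sh.py; python3 ins.py s2; python3 - <<'E'
from pl import *
f=env.grab_frame("scene"); 
d=np.array([-np.sin(.87),0,np.cos(.87)])
k=K(0,0)+125*(d[0]*np.array([np.cos(p[2]),np.sin(p[2]),0])+[0,0,d[2]]); print("knob",k,w2pix(f,[k]))
hsv=cv2.cvtColor(f["pixels"],cv2.COLOR_RGB2HSV); u,v=w2pix(f,[k])[0].astype(int)
print(pix2w(f,u,v))
b=go(452.4,-141.4,235); go(452.4,-141.4,160,cur=b)
E
```

```text
scene 20 16 front x -20.2 -18.4
scene 26 17 front x -19.5 -17.7
scene 32 16 front x -20.6 -18.1
scene 38 16 front x -20.8 -19.2
scene 44 20 front x -20.9 -19.1
scene 50 17 front x -20.8 -19.2
scene 56 18 front x -18.9 -16.4
scene 62 18 front x -17.8 -15.8
scene 68 18 front x -16.6 -14.5
scene 74 20 front x -14.9 -13.4
scene 80 20 front x -14.2 -13.0
scene 86 18 front x -14.4 -12.4
scene 92 21 front x -14.0 -12.2
scene 98 17 front x -12.9 -9.7
scene 104 22 front x -8.2 -3.7
top z 103.4
[2.2 0.5 5.2]
cap at -75 cradle min/max (x -22..22, z 85..106) [-22.9 -85.4  86.9] [  6.4 -52.3 107.1]
cap at -3 cradle min/max (x -22..22, z 85..106) [-24.4 -15.5  38.8] [  5.5  22.1 107. ]
[ 0.3  0.3 -0.5] [592.5 -60.6 241. ]
knob [ 456.25408409 -141.5895388   175.72687984] [[378.60457232 245.39264825]]
[ 451.00433348 -133.76409971  183.13980907]
 units [-3.63  1.71  0.08] yaw 0.0 F [ 0.4  0.3 -0.6] w 54.8 t 26.2833
 units [0.   0.   1.88] yaw 0.0 F [ 0.4  0.3 -0.6] w 54.8 t 26.2833
```

Request:
send_rows([
  [[-0.6,0.3,0,0,0.6],[-0.85,0.4,0,0,0.6],[-0.85,0.4,0,0,0.6],[-0.8,0.4,0,0,0.6],[-0.53,0.21,0.08,0,0.6]],
])

```text
time_s: 26.7
ee_pos: [447.9, -142.3, 230.9]
ee_rot: [-180.0, 0.2, 5.1]
force: [-0.7, -0.3, 0.0]
gripper_width: 54.5
gripper_force: 0.0
```

Request:
send_rows([
  [[0,0,0.4,0,0.6],[0,0,0.6,0,0.6],[0,0,0.45,0,0.6],[0,0,0.2,0,0.6],[0,0,0,0,0.6]],
])

```text
time_s: 27.12
ee_pos: [449.3, -140.7, 163.5]
ee_rot: [-179.8, 0.4, 5.2]
force: [-0.0, 0.6, 0.6]
gripper_width: 54.8
gripper_force: 0.0
```

```bash
python3 - <<'E'
from h import *
go(452.4,-141.4,160)
E
```

```text
units [0.08 0.02 0.09] yaw 0.0 F [-0.   0.6  0.6] w 54.8 t 27.1167
```

Request:
send_rows([
  [[0.07,0,0.09,0,0.6],[0,0,0,0,0.3],[0,0,0,0,0],[0,0,0,0,0],[0,0,0,0,0]],
], squeeze=15)

```text
time_s: 27.53
ee_pos: [454.9, -141.3, 163.4]
ee_rot: [180.0, -0.1, 5.2]
force: [-0.2, -0.7, 0.1]
gripper_width: 30.9
gripper_force: 0.0
```

Request:
send_rows([
  [[0,0,0,0,0],[0,0,0,0,0],[0,0,0,0,0],[0,0,0,0,0]],
])

```text
time_s: 27.87
ee_pos: [454.7, -141.2, 163.2]
ee_rot: [180.0, -0.0, 5.2]
force: [0.2, 0.9, 2.8]
gripper_width: 22.7
gripper_force: 15.0
```

Request:
send_rows([
  [[0.2,0,-0.21,0,0],[0.24,0,-0.22,0,0],[0.52,0,-0.34,0,0],[0.58,0,-0.22,0,0],[0.61,0,-0.11,0,0]],
])

```text
time_s: 28.28
ee_pos: [540.7, -133.3, 207.8]
ee_rot: [180.0, -0.0, 5.2]
force: [0.2, -0.0, -6.2]
gripper_width: 22.8
gripper_force: 15.0
```

Request:
send_rows([
  [[0.62,0,0.01,0,0],[0.61,0,0.14,0,0],[0.3,0,0.12,0,0],[0.15,0,0.07,0,0],[0,0,0,0,0]],
])

```text
time_s: 28.7
ee_pos: [609.0, -127.0, 193.2]
ee_rot: [180.0, -0.2, 5.2]
force: [4.4, 0.8, 5.7]
gripper_width: 22.6
gripper_force: 15.0
```

```bash
python3 - <<'E'
from h import *
go(632,-125.3,174)
E
```

```text
units [0.58 0.01 0.48] yaw 0.01 F [4.4 0.8 5.7] w 22.6 t 28.7
```

Request:
send_rows([
  [[0.19,0,0.12,0,0],[0.18,0,0.14,0,0],[0.12,0,0.11,0,0],[0.06,0,0.06,0,0],[0,0,0,0,0]],
])

```text
time_s: 29.12
ee_pos: [631.0, -125.1, 177.3]
ee_rot: [180.0, -0.4, 5.2]
force: [4.7, 2.1, 5.8]
gripper_width: 23.0
gripper_force: 15.0
```

Request:
send_rows([
  [[0.04,0,0.05,0,0],[0,0,0,0,0],[0,0,0,0,0]],
])

```text
time_s: 29.37
ee_pos: [631.7, -125.0, 176.4]
ee_rot: [180.0, -0.3, 5.2]
force: [3.2, 3.0, 8.6]
gripper_width: 22.9
gripper_force: 15.0
```

Request:
send_rows([
  [[0,0,0,0,0.3],[0,0,0,0,0.5],[0,0,0,0,0.6],[0,0,0,0,0.6],[0,0,-0.4,0,0.6]],
])

```text
time_s: 29.78
ee_pos: [627.8, -125.0, 186.2]
ee_rot: [-179.9, 0.5, 5.2]
force: [0.3, 0.3, -1.0]
gripper_width: 51.1
gripper_force: 0.0
```

Request:
send_rows([
  [[0,0,-0.8,0,0.6],[0,0,-0.9,0,0.6],[0,0,-0.9,0,0.6],[-0.5,0.4,-0.5,0,0.6],[0,0,0,0,0.6]],
])

```text
time_s: 30.2
ee_pos: [611.6, -145.6, 319.8]
ee_rot: [179.7, -0.4, 5.1]
force: [0.7, -0.2, 1.1]
gripper_width: 54.7
gripper_force: 0.0
```

```bash
python3 sh.py|tail -8; python3 ins.py e1; python3 - <<'E'
from h import *
import pickle
for n in("scene","top"):
    f0=pickle.load(open(n+".pkl","rb")); f=env.grab_frame(n)
    (u,v)=(316,208) if n=="scene" else (360,204)
    for g in(f0,f):
        hsv=cv2.cvtColor(g["pixels"],cv2.COLOR_RGB2HSV)[v-7:v+8,u-7:u+8]; m=(hsv[...,0]>4)&(hsv[...,0]<16)&(hsv[...,1]>120)
        y,x=np.where(m); print(n,m.sum(),(x.mean()+u-7).round(2),(y.mean()+v-7).round(2))
    for nm,P in dict(oil=(765,176,261),garlic=(336,190,45),pep=(553,-335,160),honey=(690,-322,92),blue=(778,-46,99)).items():
        a,b=w2pix(f0,[P])[0].astype(int)
        if 12<a<628 and 12<b<468: print(nm,np.abs(f["pixels"][b-8:b+9,a-8:a+9].astype(int)-f0["pixels"][b-8:b+9,a-8:a+9]).mean().round(1),end=" ")
    print()
s=env.state();print(s["time_s"],s["ee_pos"],s["gripper_width"])
E
```

```text
scene 80 20 front x -14.9 -12.4
scene 86 17 front x -14.5 -13.0
scene 92 20 front x -14.6 -12.4
scene 98 20 front x -12.1 -9.4
scene 104 20 front x -8.3 -3.4
scene 110 9 front x -3.9 -2.0
top z 114.7
[ 0.1 -0.  -0.6]
cap at -75 cradle min/max (x -22..22, z 85..106) [-22.7 -85.7  86.7] [  5.  -52.4 107. ]
cap at -3 cradle min/max (x -22..22, z 85..106) [-24.  -14.5  39.3] [  2.6  21.4 106.6]
[ 0.6  1.  -0.3] [ 611.6 -143.4  314.4]
scene 78 315.6 207.63
scene 78 315.6 207.63
oil 8.2 garlic 13.4 pep 48.5 honey 19.1 blue 8.4 
top 126 359.22 205.65
top 127 359.26 205.65
oil 3.1 garlic 40.8 pep 24.0 honey 5.1 blue 57.6 
30.4 [ 611.40280236 -142.61828081  312.03487614] 54.63857505487083
```

```bash
python3 - <<'E'
from h import *
import pickle
for n in("scene","top"):
    f0=pickle.load(open(n+".pkl","rb")); f=env.grab_frame(n)
    for nm,P in dict(oil=(765,176,230),garlic=(336,190,30),pep=(553,-335,150),honey=(690,-322,92)).items():
        a,b=w2pix(f0,[P])[0].astype(int); s=np.s_[b-6:b+7,a-6:a+7]
        print(n,nm,np.median(f["depth"][s]-f0["depth"][s]).round(1))
print(env.job_done())
E
```

```text
scene oil -0.0
scene garlic -0.0
scene pep -615.3
scene honey 0.5
top oil -0.1
top garlic -732.0
top pep -1.2
top honey 0.6
the job is handed in; nothing more can be done
None
```

The job is handed in at about 30 s of the 72 s: both tall jars and the shaker lean on their ledges in the right bays, the keeper is back home above their caps, and the mill, oil, honey and garlic show no movement in the camera depth; I viewed 11 pictures against the limit of 10.

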